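Sort the lab samples into their racks, light-sensitive amber ones first

TASK

Sort the five samples on the bench: first put both light-sensitive amber bottles in the brown wooden rack, and only when both are in, the two green bottles in the dark steel tray and the pink flask in the yellow tray, one sample to a bay. Set each down gently so that it stands upright on the floor of its bay, and leave the glass beaker and the cream jar where they stand.

Things in the scene. Friction and masses are not known exactly. Their poses are not given: they have to be found in the camera images.
- amber_blue: Amber sample, blue cap: slim upright bottle, 32 mm diameter, 84 mm tall: brown amber glass body with a white paper band, straight sides up to 58 mm, then a shoulder and a blue screw cap (23 mm diameter, from 66 to 84 mm). Stands upright at the start; origin at the centre of its underside, z up along its axis. About 70 g.
- amber_red: Amber sample, red cap: slim upright bottle, 32 mm diameter, 84 mm tall: brown amber glass body with a white paper band, straight sides up to 58 mm, then a shoulder and a red screw cap (23 mm diameter, from 66 to 84 mm). Stands upright at the start; origin at the centre of its underside, z up along its axis. About 70 g.
- green_black: Green sample, black cap: slim upright bottle, 32 mm diameter, 84 mm tall: dark green glass body with a white paper band, straight sides up to 58 mm, then a shoulder and a black screw cap (23 mm diameter, from 66 to 84 mm). Stands upright at the start; origin at the centre of its underside, z up along its axis. About 70 g.
- green_white: Green sample, white cap: slim upright bottle, 32 mm diameter, 84 mm tall: dark green glass body with a white paper band, straight sides up to 58 mm, then a shoulder and a white screw cap (23 mm diameter, from 66 to 84 mm). Stands upright at the start; origin at the centre of its underside, z up along its axis. About 70 g.
- pink_flask: Pink flat flask: rectangular upright body 30 mm thick (its x) by 52 mm wide (its y) by 60 mm high, white paper label on the broad faces, and a white cap (23 mm diameter, from 66 to 84 mm). Stands upright; origin at the centre of its underside, z up. About 80 g. Best gripped across the 30 mm.
- wood_rack: Brown wooden two-bay rack, fixed to the bench: open tray 64 mm (its x) by 124 mm (its y, long side) by 30 mm high, walls and floor 4 mm thick. A divider across the middle makes two square bays, 56 by 56 mm clear, centred at y = -30 mm and y = +30 mm from the origin, one bottle each. Origin at the centre of its underside, on the bench; bay floors 4 mm above it; the divider is 26 mm high.
- steel_tray: Dark grey steel two-bay tray, fixed to the bench: open tray 64 mm (its x) by 124 mm (its y, long side) by 30 mm high, walls and floor 4 mm thick. A divider across the middle makes two square bays, 56 by 56 mm clear, centred at y = -30 mm and y = +30 mm from the origin, one bottle each. Origin at the centre of its underside, on the bench; bay floors 4 mm above it; the divider is 26 mm high.
- yellow_tray: Yellow plastic one-bay tray, fixed to the bench: open tray 64 mm (its x) by 88 mm (its y, long side) by 30 mm high, walls and floor 4 mm thick, no divider; one bay 56 by 80 mm clear, so the flask goes in with its 52 mm width along the tray's long side. Origin at the centre of its underside, on the bench; floor 4 mm above it.
- beaker: Empty glass beaker, 50 mm diameter, 65 mm tall, standing loose among the samples; not part of the job, to be left where it stands. Origin at the centre of its underside.
- cream_jar: Cream-coloured jar with a black lid, 52 mm diameter, 70 mm tall, standing loose among the samples; not part of the job, to be left where it stands. Origin at the centre of its underside.
Mind the look-alikes: they are no part of the job. What is shaped like the pink_flask but blue is not meant.

How it is judged:
By the outcome, as a careful person would: the job done as asked, in the order asked, and still so for the second after the job is handed in, with the robot touching nothing.
It also fails if it takes over 128 s, if anything falls off the work surface, if the arm or the gripper's body presses on something with over 40 N, if the wrist force passes 120 N, or if a joint passes its speed limit or range.

ROBOT

A 6-joint arm with a two-finger parallel gripper is mounted at the origin on the work surface. World frame = base frame: x ahead of the robot, y to its left, z up, the work surface at z = 0. Lengths are in mm, angles in rad, forces in N, time in s.
With the tool pointing down it reaches from about 375 to 825 mm from the base axis. Payload 5.5 kg.
Tool frame: the origin (TCP) lies midway between the tips of the shut fingers; the grasp point (between the pads) lies ctrl.pinch_z behind it (ctrl.pinch_z is the distance from the TCP to the grasp point, in mm); z points along the fingers, y is the direction in which the jaws open and shut (so a half turn about z gives the same grasp; the last joint's range is limited). The gripper opens to 85 mm and grips with 20 to 120 N. Pads are 22 mm wide; open, the fingers measure 114 mm over their backs; the gripper's body (76 mm by 85 mm) begins 54 mm behind the grasp point. The pads swing forward as they close: fully open they stand 13 mm farther back than shut.
Start: joints at [-1.253, 0.314, -0.047, 1.21, 0, 1.571], TCP at [187.483, -569.952, 231.299] pointing down, gripper open.
Joint ranges: [-2.67, 2.67], [-0.69, 1.73], [-1.03, 1.25], [-2.08, 2.16], [-1.42, 1.45], [-3.14, 3.14]. Speed limits (rad/s): [2.39, 2.39, 3.01, 3.14, 3.14, 3.14].

INTERFACE

Orientations are given as a unit quaternion [x, y, z, w].
In Python, from rig import ctrl gives the robot as it stands.
- The arm moves only by the shell command python3 -m creep 'ROWS' [FORCE]. ROWS is JSON, a list of rows, each a list of 7 numbers: the opening in per cent of the stroke, from 0 (shut) to 100 (fully open), then the shift along the tool's x, y, z in mm, then the turn, a rotation vector about the tool's x, y, z in degrees. A call has 1 to 10 rows; each row shifts and turns the pose as measured when the row begins, along the tool's axes as they then stand; what a row does not reach is not made up. A row lasts 1/10 s, in which the tool goes at most 50 mm and 8.59 degrees, less where a joint would pass 70% of its speed; a pose out of reach is approached as far as the arm can. A call is refused whole if a number of a shift passes 50 or a number of a turn 8.59, either way. A call with a gripper value outside its range is refused whole. The fingers move at their own pace and stop on an object; FORCE is the grip in N (left out, the last holds). Time passes only in rows, so rows that do not move let the fingers close. It gives the time, the measured TCP pose, the force and the opening at its end, in the units of the state.
- ctrl.get_obs(): the state, without advancing time (a new reading comes with each control period).
- ctrl.read_camera(name): name is "scene" or "top"; returns a dict with "pixels" (384x512x3 uint8, blue, green, red), "fx", "fy", "cx", "cy" (pixels), "R" (3x3) and "t" (3): a world point X has camera coordinates R X + t. Camera axes: x right, y down, z forward; pixel columns grow to the right and rows downward; lengths in mm; the calibration is good to about 2 mm. A picture is of the moment at which its call begins. There is no depth.
- ctrl.job_done(): hands the job in, once; it reports no verdict.
The state is a dict: "time_s": time; "joint_pos": joint angles; "qd": joint speeds; "tau": joint torques, N m; "tool_pos": TCP position; "tool_rot": TCP orientation; "ft_force": force on the tool from outside, world axes, zero at the start; "moment": the same for the moment, N m; "grip_width": finger opening in mm.
Only numpy, scipy, OpenCV 4.12 (cv2) and the standard library are available. Lean on these libraries where they do the work, as an engineer would, in place of code of your own. Each camera call takes 0.05 s, during which the arm holds its last target. There are 200 camera calls.

## Working session

There is one attempt and no reset: what is moved stays moved. The work goes in short steps, Python scripts to look and compute and a shell command to move; the robot and the scene stay as the last step left them, time stands still between calls to the robot, and variables do not carry over. Pictures are saved under pics/ and viewed, about 12 in all and at most 16, crops included, and the job is handed in when it is done.

```bash
ls; mkdir -p pics
python3 - <<'E'
from rig import ctrl
import cv2
for n in ("top","scene"):
    c=ctrl.read_camera(n); cv2.imwrite(f"pics/{n}0.png",c["pixels"])
    print(n,c["fx"],c["fy"],c["cx"],c["cy"],c["R"],c["t"])
print(ctrl.pinch_z); o=ctrl.get_obs(); print(o)
E
```

```text
pics
top 358.18953544941974 358.18953544941974 255.47561533655576 186.00534624450736 [[-0.00275506 -0.99934587 -0.03605883]
 [-0.99292091  0.00701564 -0.11856998]
 [ 0.1187454   0.0354769  -0.99229074]] [ 21.12547572 511.4697152  997.79893234]
scene 413.3116968558974 413.3116968558974 263.63595841370045 190.1419055844482 [[-0.18327214  0.98305925 -0.00241688]
 [ 0.58772194  0.1075978  -0.80187632]
 [-0.78803188 -0.14838204 -0.59748517]] [  81.53791738 -254.1029747  1544.91930666]
18.700000000000003
{'time_s': 0.1, 'joint_pos': array([-1.25299250e+00,  3.14155868e-01, -4.79947834e-02,  1.21020772e+00,
       -2.49327510e-06,  1.57081499e+00]), 'qd': array([-9.76078236e-04, -1.47284318e-03,  2.04367682e-03,  6.96081417e-05,
        5.92431345e-04, -3.61689273e-04]), 'tau': array([ 5.74313981e-04, -5.40765774e+01,  3.40542018e+01,  1.12275209e-02,
       -6.43046610e-05, -1.21449150e-05]), 'tool_pos': array([ 187.3212893 , -569.44818404,  230.51357124]), 'tool_rot': array([ 9.87402809e-01,  1.58224788e-01, -1.24822565e-04, -7.70984978e-04]), 'ft_force': array([ 0.32454378,  0.06074311, -0.32730299]), 'moment': array([-0.05308227, -0.00378575,  0.04534272]), 'grip_width': 85.3013857932606}
```

View pics/top0.png

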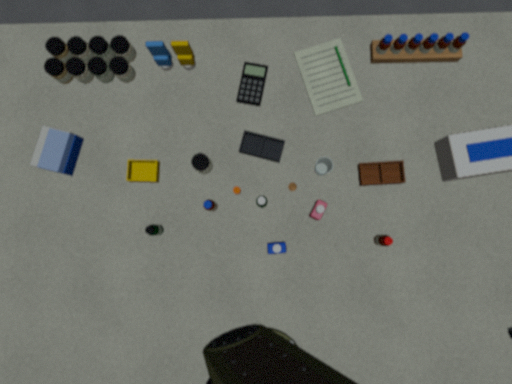

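View pics/scene0.png

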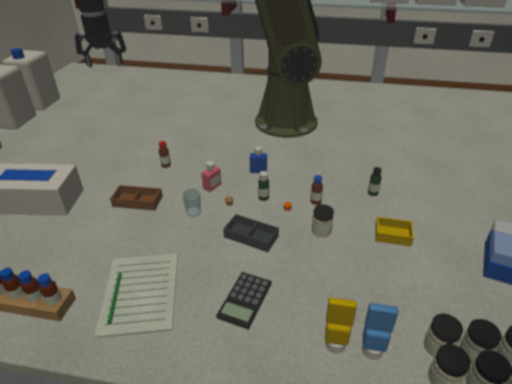

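Top view candidates:
- Green bottles: (153,230) black cap, (262,201) white cap.
- Amber bottles: (209,205) blue cap, (386,240) red cap. The small bottles in the holder at (385-460,42) and the one at far right (510,333) are look-alikes.
- Pink flask: (319,210). The blue flask at (277,248) is a look-alike.
- Trays: yellow (143,171), steel (262,146), wood (382,173). 
- Beaker (323,167), jar (201,162), and small orange items at (237,190) and (293,186).

Next I take a close crop.

```bash
cat > h.py <<'E'
import numpy as np, cv2
from rig import ctrl
def unproj(c,u,v,z):
    d=c["R"].T@np.array([(u-c["cx"])/c["fx"],(v-c["cy"])/c["fy"],1.]); o=-c["R"].T@c["t"]
    return (o+d*(z-o[2])/d[2])
def proj(c,X):
    p=np.asarray(c["R"])@np.asarray(X,float)+c["t"]; return np.array([c["fx"]*p[0]/p[2]+c["cx"],c["fy"]*p[1]/p[2]+c["cy"]])
def crop(c,x0,y0,x1,y1,s,name):
    im=c["pixels"][y0:y1,x0:x1]; cv2.imwrite("pics/"+name,cv2.resize(im,None,fx=s,fy=s,interpolation=cv2.INTER_CUBIC))
E
python3 - <<'E'
from h import *
c=ctrl.read_camera("top"); s=ctrl.read_camera("scene")
a=cv2.resize(c["pixels"][130:262,110:274],None,fx=4.8,fy=4.8,interpolation=cv2.INTER_CUBIC)
b=cv2.resize(c["pixels"][130:262,250:414],None,fx=4.8,fy=4.8,interpolation=cv2.INTER_CUBIC)
for i in (a,b): i[:]=np.clip(i*1.5,0,255)
cv2.imwrite("pics/a.png",a[:,:787]);cv2.imwrite("pics/b.png",b[:,:787])
crop(s,105,130,425,260,2.5,"s.png")
E
```

```text
(no output)
```

View pics/a.png

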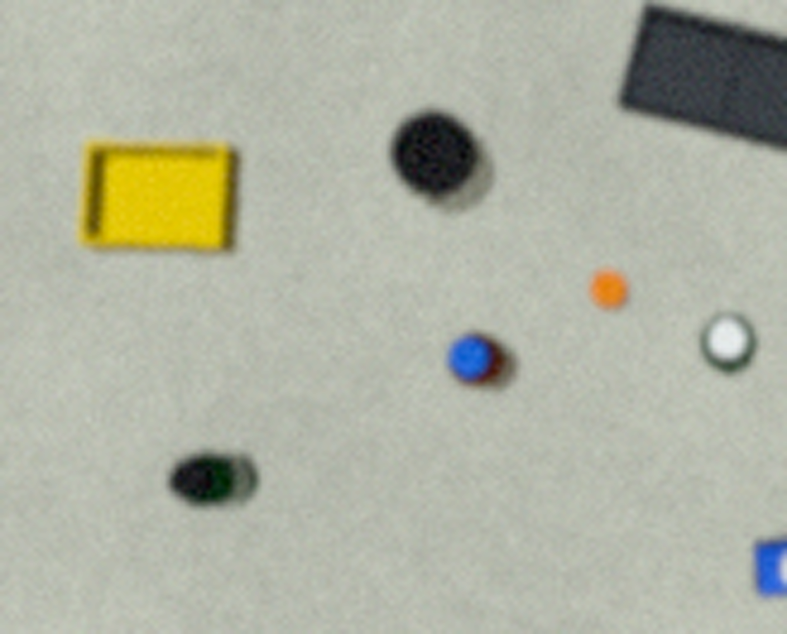

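View pics/b.png

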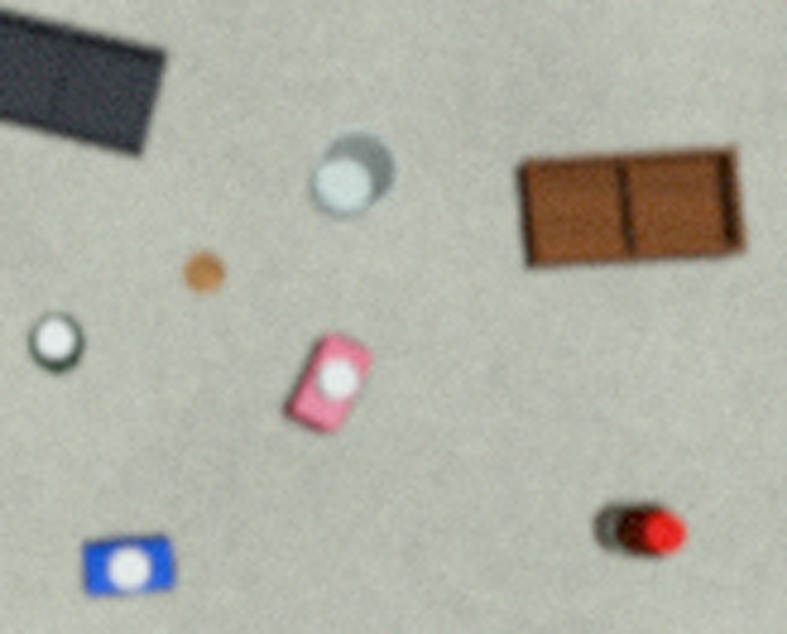

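View pics/s.png

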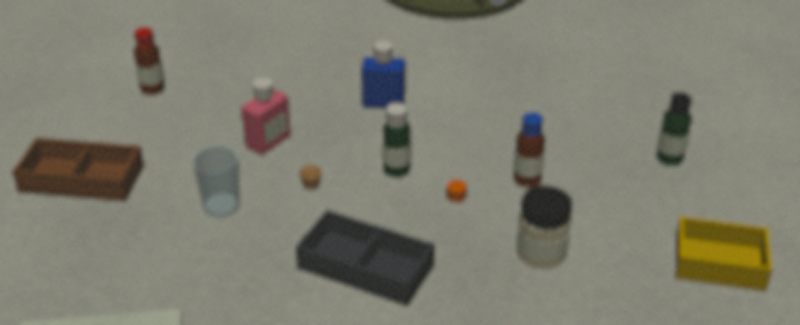

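```bash
cat > m.py <<'E'
from h import *
from scipy.optimize import minimize
def mask(c,f,box):
    x0,y0,x1,y1=box; p=c["pixels"].astype(int); hsv=cv2.cvtColor(c["pixels"],cv2.COLOR_BGR2HSV).astype(int)
    m=f(p[...,0],p[...,1],p[...,2],hsv[...,1],hsv[...,2]); o=np.zeros_like(m); o[y0:y1,x0:x1]=m[y0:y1,x0:x1]; return o
def cen(m): v,u=np.nonzero(m); return u.mean(),v.mean(),len(u)
def fit(c,m,size,x0,S=8):
    M=cv2.resize(m.astype(np.float32),None,fx=S,fy=S,interpolation=cv2.INTER_LINEAR)
    M=(M>.5)
    def pts(x):
        ca,sa=np.cos(x[2]),np.sin(x[2]); a,b,h=size
        return np.array([[(proj(c,[x[0]+ca*i*a/2-sa*j*b/2,x[1]+sa*i*a/2+ca*j*b/2,z])+.5)*S-.5] for i in(-1,1) for j in(-1,1) for z in(0,h)],np.float32)
    def cost(x):
        I=np.zeros(M.shape,np.uint8); cv2.fillConvexPoly(I,cv2.convexHull(pts(x)).round().astype(np.int32),1); I=I>0
        return 1-(I&M).sum()/(I|M).sum()
    r=minimize(cost,x0,method="Nelder-Mead",options=dict(initial_simplex=np.array([x0]+[[x0[k]+d*(k==i) for k in range(3)] for i,d in enumerate((10,10,.1))]),xatol=.05,fatol=1e-5))
    return r.x.round(3),round(r.fun,3)
E
cat > m1.py <<'E'
from m import *
t=ctrl.read_camera("top"); s=ctrl.read_camera("scene")
red=lambda b,g,r,S,V:(r>110)&(b<70)&(g<70)
blue=lambda b,g,r,S,V:(b>110)&(r<90)&(b>1.5*g)
white=lambda b,g,r,S,V:(S<50)&(V>165)
for n,f,bt,bs in (("blue",blue,(200,196,220,214),(310,170,325,186)),("red",red,(375,232,396,250),(155,138,172,151)),
  ("gwhite",white,(255,194,270,208),None),("pinkcap",white,(312,202,328,216),None)):
    u,v,k=cen(mask(t,f,bt)); print(n,"top",round(u,1),round(v,1),k,unproj(t,u,v,84).round(1))
    if bs:
        u,v,k=cen(mask(s,f,bs)); print("  scene",round(u,1),round(v,1),k,unproj(s,u,v,76).round(1))
A=lambda x,y,o:(o+(x+.5)/4.8-.5,130+(y+.5)/4.8-.5)
print("black",unproj(t,*A(193,479,110),84).round(1))
print("black scene",unproj(s,105+680/2.5,130+104/2.5,75).round(1),"white scene",unproj(s,105+397/2.5,130+116/2.5,75).round(1),"pink scene",unproj(s,105+263/2.5,130+90/2.5,75).round(1))
print("oranges",unproj(t,*A(609,290,110),10).round(),unproj(t,*A(205,272,250),10).round(),"beaker",unproj(t,*A(345,185,250),5).round(),"jar",unproj(t,*A(435,153,110),70).round())
yel=lambda b,g,r,S,V:(S>120)&(r>1.5*b)
for n,f,sz,u,v,bt in (("yellow",yel,(64,88,30),143,171,(120,150,165,190)),("wood",yel,(64,124,30),382,173,(350,155,412,192)),
   ("steel",lambda b,g,r,S,V:V<95,(64,124,30),262,146,(232,125,292,168)),("pinkbody",lambda b,g,r,S,V:(r>1.25*g)&(S>60)|(V>165)&(S<50),(30,52,60),319,210,(306,196,332,224))):
    m=mask(t,f,bt); p=unproj(t,u,v,15)
    for a in (0,.4,-.5) if n=="pinkbody" else (0,): print(n,m.sum(),fit(t,m,sz,[p[0],p[1],a]))
E
python3 m1.py
```

```text
blue top 207.0 203.9 43 [457.2 148.8  84. ]
  scene 317.6 177.3 21 [449.1 150.1  76. ]
red top 388.0 240.5 49 [ 357.9 -332.7   84. ]
  scene 161.7 143.0 17 [ 350.6 -336.8   76. ]
gwhite top nan nan 0 [nan nan nan]
pinkcap top nan nan 0 [nan nan nan]
black [388.7 303.8  84. ]
black scene [390.4 309.9  75. ] white scene [469.8   5.3  75. ] pink scene [ 446.4 -153.6   75. ]
oranges [503.  75.  10.] [513. -88.  10.] beaker [ 566. -175.    5.] jar [577. 172.  70.]
yellow 688 (array([ 5.62127e+02,  3.53848e+02, -4.20000e-02]), np.float64(0.085))
wood 901 (array([ 5.48400e+02, -3.42996e+02,  1.10000e-01]), np.float64(0.17))
steel 1007 (array([ 6.31714e+02,  8.80000e-01, -2.64000e-01]), np.float64(0.026))
pinkbody 150 (array([ 442.714, -157.802,    1.055]), np.float64(0.424))
pinkbody 150 (array([ 442.736, -156.901,    1.017]), np.float64(0.423))
pinkbody 150 (array([ 441.419, -146.43 ,   -0.715]), np.float64(0.69))m.py:6: RuntimeWarning: Mean of empty slice.
  def cen(m): v,u=np.nonzero(m); return u.mean(),v.mean(),len(u)
  ret = ret.dtype.type(ret / rcount)
```

```bash
cat > m2.py <<'E'
from m import *
t=ctrl.read_camera("top"); s=ctrl.read_camera("scene")
P=t["pixels"]; print("bg",P[215,240],"wcap",P[200,261],"pcap",P[208,320],"pink",P[214,316],"wood",P[173,370],P[173,394],"blk",P[229,149],"green",P[229,155])
print("scene bg",s["pixels"][170,230],"wcap",s["pixels"][176,263],"pink",s["pixels"][182,212],"blk",s["pixels"][171,377])
E
python3 m2.py; sed -n 1,3p /dev/null
```

```text
bg [122 130 126] wcap [158 154 153] pcap [155 153 150] pink [111  93 148] wood [33 55 86] [27 51 86] blk [11  8 14] green [11 27  7]
scene bg [123 135 135] wcap [106 116 118] pink [81 94 93] blk [38 38 40]
```

```bash
cat > m3.py <<'E'
from m import *
t=ctrl.read_camera("top"); s=ctrl.read_camera("scene")
white=lambda b,g,r,S,V:(S<25)&(V>143)
for n,bt in (("gwhite",(255,194,270,208)),("pinkcap",(312,202,328,216))):
    u,v,k=cen(mask(t,white,bt)); print(n,u,v,k,unproj(t,u,v,84).round(1))
wood=lambda b,g,r,S,V:(r>1.25*g)&(S>70)
for n,f,sz,u,v,bt in (("wood",lambda b,g,r,S,V:(r>1.2*b)|(V<80),(64,124,30),382,173,(350,155,412,192)),("pinkbody",lambda b,g,r,S,V:(r>1.15*g)|(V>143),(30,52,60),319,210,(306,196,332,224))):
    m=mask(t,f,bt); m=cv2.morphologyEx(m.astype(np.uint8),cv2.MORPH_OPEN,np.ones((3,3)))>0; m=cv2.morphologyEx(m.astype(np.uint8),cv2.MORPH_CLOSE,np.ones((3,3)))>0; p=unproj(t,u,v,15)
    for a in (1.05,) if n=="pinkbody" else (0,.1): print(n,m.sum(),fit(t,m,sz,[p[0],p[1],a]))
# check overlay: rim z=30 of trays + bottle base/top circles in scene and top
im={"t":t,"s":s}; out=[]
T=[(562,354,-.042,64,88),(548.5,-343,-.06,64,124),(631.7,.9,-.264,64,124)]
B=[(457,149),(358,-333),(389,304),(473,2)]
for c,(x0,y0,x1,y1) in ((t,(110,120,425,260)),(s,(105,130,425,260))):
    k=2.5; I=cv2.resize(c["pixels"],None,fx=k,fy=k,interpolation=cv2.INTER_CUBIC)
    I=np.clip(I*1.3,0,255).astype(np.uint8)
    d=lambda Q,col:cv2.polylines(I,[np.array([(proj(c,q)+.5)*k-.5 for q in Q]).round().astype(np.int32)],True,col,1)
    for x,y,a,w,l in T:
        ca,sa=np.cos(a),np.sin(a); d([[x+ca*i*w/2-sa*j*l/2,y+sa*i*w/2+ca*j*l/2,30] for i,j in((-1,-1),(-1,1),(1,1),(1,-1))],(255,255,0))
    for x,y in B:
        for r,z in((16,0),(11.5,84)): d([[x+r*np.cos(q),y+r*np.sin(q),z] for q in np.linspace(0,6.2,24)],(0,255,255))
    out.append(I[int(y0*k):int(y1*k),int(x0*k):int(x0*k)+787])
cv2.imwrite("pics/o.png",np.vstack(out)[:600])
E
python3 m3.py
```

```text
gwhite 261.13793103448273 200.20689655172413 29 [466.4   1.5  84. ]
pinkcap 320.25714285714287 208.6 35 [ 442.9 -157.1   84. ]
wood 1065 (array([ 5.49205e+02, -3.43606e+02,  5.30000e-02]), np.float64(0.036))
wood 1065 (array([ 5.49073e+02, -3.43615e+02,  5.20000e-02]), np.float64(0.036))
pinkbody 230 (array([ 443.439, -158.279,    1.084]), np.float64(0.137))
```

View pics/o.png

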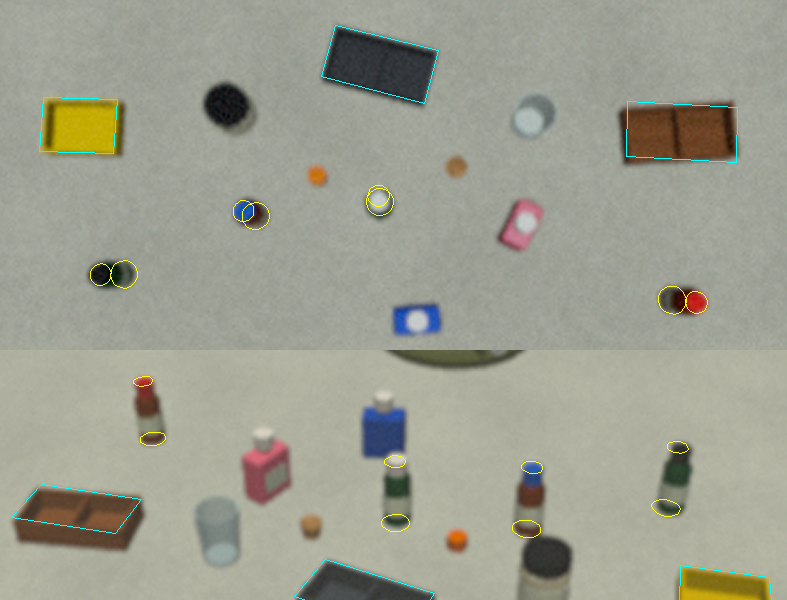

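The overlay fits to about 2-3 mm. The base of the black-capped bottle lies a little further in +y, at about 307. I reorient first so the jaws run along world x.

```bash
cat > g.py <<'E'
import sys; from h import *; from scipy.spatial.transform import Rotation as Q
o=ctrl.get_obs(); R=Q.from_quat(o["tool_rot"]).as_matrix(); p=o["tool_pos"]
X=np.array([float(a) for a in sys.argv[1:4]]); yaw=float(sys.argv[4])
cur=np.degrees(np.arctan2(R[1,1],R[0,1])); dy=(yaw-cur+90)%180-90
print("t",round(o["time_s"],2),"pos",p.round(1),"yaw",round(cur,1),"tilt",np.degrees(np.arccos(-R[2,2])).round(1),"w",round(o["grip_width"],1),"F",o["ft_force"].round(1),"j6",o["joint_pos"][5].round(2))
print("shift tool",(R.T@(X-p)).round(1),"turn z",round(-dy,1))
E
python3 -m creep '[[100,0,0,0,0,0,-8.3],[100,0,0,0,0,0,-8.3],[100,0,0,0,0,0,-8.3],[100,0,0,0,0,0,-8.3],[100,0,0,0,0,0,-8.3],[100,0,0,0,0,0,-8.3],[100,0,0,0,0,0,-8.3],[100,0,0,0,0,0,-8.3],[100,0,0,0,0,0,-8.3],[100,0,0,0,0,0,0]]' 40
python3 g.py 358 -333 130 3
```

```text
time_s: 1.5
tool_pos: [187.5, -570.0, 231.6]
tool_rot: [0.672, 0.74, -0.0, 0.0]
ft_force: [0.8, -1.0, 1.0]
grip_width: 85.8
t 1.5 pos [ 187.5 -570.   231.6] yaw 5.5 tilt 0.0 w 85.8 F [ 0.8 -1.   1. ] j6 0.22
shift tool [219.5 192.5 101.5] turn z 2.5
```

```bash
python3 -m creep '[[100,27,24,8,0,0,2.5],[100,28,25,8,0,0,0],[100,28,25,8,0,0,0],[100,28,25,10,0,0,0],[100,28,25,12,0,0,0],[100,28,25,12,0,0,0],[100,28,25,12,0,0,0],[100,20,12,10,0,0,0],[100,0,0,0,0,0,0]]'
python3 g.py 358 -333 130 3
```

```text
time_s: 2.4
tool_pos: [370.1, -342.1, 149.1]
tool_rot: [0.703, 0.711, -0.001, 0.003]
ft_force: [-0.1, -0.0, -0.4]
grip_width: 85.4
t 2.4 pos [ 370.1 -342.1  149.1] yaw 0.7 tilt 0.3 w 85.4 F [-0.1 -0.  -0.4] j6 0.81
shift tool [  9.3 -12.1  19. ] turn z -2.3
```

```bash
python3 -m creep '[[100,9,-12,19,0,0,-2.3],[100,0,0,0,0,0,0],[100,0,0,0,0,0,0]]' >/dev/null
python3 g.py 358 -333 29 3
```

```text
t 2.7 pos [ 358.8 -334.8  131.3] yaw 2.7 tilt 0.5 w 85.5 F [-0.1 -0.2  0.1] j6 0.78
shift tool [  2.7  -1.1 102.3] turn z -0.3
```

```bash
python3 -m creep '[[100,2,-1,20,0,0,0],[100,0,0,20,0,0,0],[100,0,0,20,0,0,0],[100,0,0,20,0,0,0],[100,0,0,16,0,0,0],[100,0,0,6,0,0,0],[100,0,0,0,0,0,0]]' >/dev/null
python3 g.py 358 -333 29 3
python3 - <<'E'
from h import *
s=ctrl.read_camera("scene"); crop(s,110,90,230,190,5,"r1.png")
E
```

```text
t 3.4 pos [ 364.6 -347.2   34.9] yaw 1.5 tilt 1.5 w 85.1 F [0.1 0.  0.3] j6 0.79
shift tool [14.4 -6.4  5.5] turn z -1.5
```

View pics/r1.png

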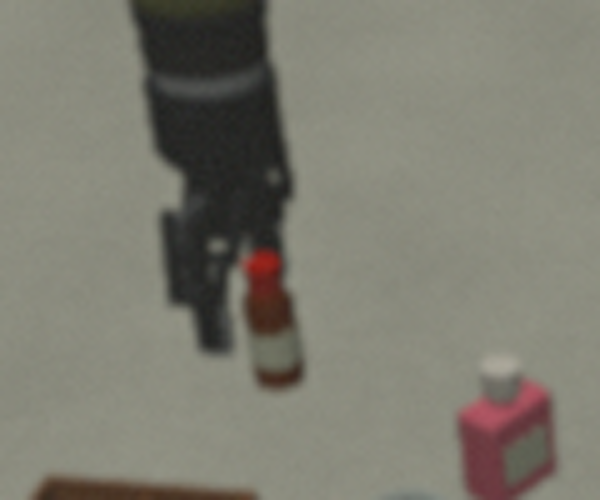

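The picture shows the gripper left of the red bottle (cap at crop (262,265)), which matches the measured 14 mm drift from the descent. I add tilt correction to the helper and mend the position.

```bash
cat >> g.py <<'E'
a=np.radians(cur+dy); D=np.array([[-np.sin(a),np.cos(a),0],[np.cos(a),np.sin(a),0],[0,0,-1]]).T
print("rotvec tool",np.degrees(Q.from_matrix(R.T@D).as_rotvec()).round(1))
E
sed -i '/^print("shift/d' g.py
cat >> g.py <<'E'
print("shift tool",(R.T@(X-p)).round(1))
E
python3 g.py 358 -333 29 3
```

```text
t 3.45 pos [ 364.9 -347.4   35.4] yaw 1.5 tilt 1.6 w 85.6 F [-0.4 -0.5  0.5] j6 0.79
rotvec tool [ 0.9  1.3 -1.5]
shift tool [14.7 -6.6  5.9]
```

```bash
python3 -m creep '[[100,8,-3,1,0.9,1.3,-1.5],[100,6,-3,3,0,0,0],[100,0,0,0,0,0,0]]' >/dev/null
python3 g.py 358 -333 29 3
```

```text
t 3.75 pos [ 359.3 -334.3   33.4] yaw 3.1 tilt 0.1 w 85.5 F [ 0.4 -0.1 -1.3] j6 0.77
rotvec tool [0.  0.  0.1]
shift tool [ 1.4 -1.2  4.4]
```

```bash
python3 -m creep '[[100,1.5,-1,5,0,0,0],[30,0,0,0,0,0,0],[20,0,0,0,0,0,0],[20,0,0,0,0,0,0],[20,0,0,0,0,0,0],[20,0,0,0,0,0,0],[20,0,0,0,0,0,0],[20,0,0,0,0,0,0]]' 40 >/dev/null
python3 g.py 358 -333 130 3
```

```text
t 4.55 pos [ 358.7 -333.    28.9] yaw 3.1 tilt 0.2 w 30.5 F [-0.2 -0.7 -0.4] j6 0.77
rotvec tool [0.1 0.1 0.1]
shift tool [  -0.2   -0.5 -101.1]
```

```bash
python3 -m creep '[[10,0,0,-5,0,0,0],[10,0,0,-15,0,0,0],[10,0,0,-20,0,0,0],[10,0,0,-20,0,0,0],[10,0,0,-20,0,0,0],[10,0,0,-20,0,0,0],[10,0,0,-15,0,0,0],[10,0,0,0,0,0,0]]' >/dev/null
python3 g.py 550.7 -373.6 135 3
```

```text
t 5.35 pos [ 357.1 -331.6  148.9] yaw 3.1 tilt 0.0 w 30.8 F [ 0.5 -0.1 -1.6] j6 0.77
rotvec tool [-0.  -0.   0.1]
shift tool [-52.3 191.1  13.8]
```

```bash
python3 -m creep '[[10,-3,10,0,0,0,0],[10,-7,22,1,0,0,0],[10,-7,25,1,0,0,0],[10,-7,25,1,0,0,0],[10,-7,25,1,0,0,0],[10,-7,25,1,0,0,0],[10,-7,25,1,0,0,0],[10,-4,18,1,0,0,0],[10,-2,8,0,0,0,0],[10,0,0,0,0,0,0]]' >/dev/null
python3 g.py 550.7 -373.6 100 3
```

```text
t 6.35 pos [ 550.5 -371.2  127.8] yaw 3.0 tilt 0.7 w 30.6 F [ 0.1 -0.1 -1.6] j6 0.92
rotvec tool [-0.5 -0.5  0. ]
shift tool [-2.7  0.3 27.8]
```

```bash
python3 -m creep '[[10,-2.5,0,10,-0.5,-0.5,0],[10,0,0,20,0,0,0],[10,0,0,15,0,0,0],[10,0,0,10,0,0,0],[10,0,0,5,0,0,0],[10,0,0,0,0,0,0]]' >/dev/null
python3 g.py 550.7 -373.6 33 3
python3 - <<'E'
from h import *
s=ctrl.read_camera("scene"); t=ctrl.read_camera("top"); crop(s,90,120,210,230,3.3,"r2.png"); crop(t,330,120,450,230,3.3,"r2t.png")
cv2.imwrite("pics/r2.png",np.hstack([cv2.imread("pics/r2.png"),cv2.imread("pics/r2t.png")]))
E
```

```text
t 6.95 pos [ 546.  -372.3   63.7] yaw 3.0 tilt 0.3 w 30.9 F [ 1.1 -0.6 -1.6] j6 0.92
rotvec tool [-0.3 -0.1 -0. ]
shift tool [-1.6  4.7 30.7]
```

View pics/r2.png

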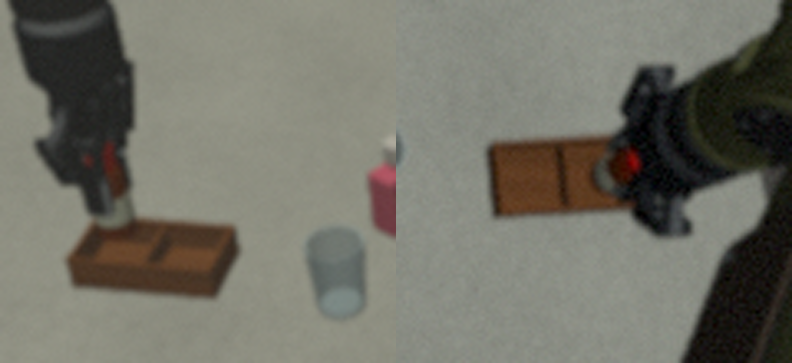

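The bottle hangs above the far bay of the wooden rack (cap at (626,163) in the top half). I continue down with the correction.

```bash
python3 -m creep '[[10,-1.5,4.5,5,-0.3,0,0],[10,0,2,8,0,0,0],[10,0,0,5,0,0,0],[10,0,0,0,0,0,0]]' >/dev/null
python3 g.py 550.7 -373.6 33.5 3
```

```text
t 7.45 pos [ 555.6 -375.1   47.5] yaw 3.0 tilt 0.3 w 31.0 F [-0.3 -0.2 -1. ] j6 0.92
rotvec tool [ 0.3  0.1 -0. ]
shift tool [ 1.8 -4.9 14. ]
```

```bash
python3 -m creep '[[10,1.5,-4,4,0.3,0,0],[10,0,0,4,0,0,0],[10,0,0,3,0,0,0],[10,0,0,2,0,0,0],[10,0,0,0,0,0,0]]' >/dev/null
python3 g.py 550.7 -373.6 33.5 3
```

```text
t 7.95 pos [ 551.  -373.5   33.1] yaw 3.0 tilt 0.1 w 30.9 F [-0.8  0.1 -1.8] j6 0.92
rotvec tool [-0.  0. -0.]
shift tool [-0.1 -0.3 -0.4]
```

```bash
for i in 1 2; do python3 -m creep '[[10,0,0,0.7,0,0,0],[10,0,0,0,0,0,0]]' | grep -E "pos|force"; done
```

```text
tool_pos: [551.2, -373.7, 33.2]
ft_force: [-0.0, 0.3, -1.0]
tool_pos: [551.6, -373.9, 33.0]
ft_force: [-0.2, 0.1, 0.1]
```

```bash
python3 -m creep '[[45,0,0,0,0,0,0],[55,0,0,0,0,0,0],[70,0,0,0,0,0,0],[80,0,0,0,0,0,0],[100,0,0,0,0,0,0]]' | tail -2
python3 -m creep '[[100,0,0,-10,0,0,0],[100,0,0,-20,0,0,0],[100,0,0,-25,0,0,0],[100,0,0,-25,0,0,0],[100,0,0,-25,0,0,0],[100,0,0,-15,0,0,0],[100,0,0,0,0,0,0]]' >/dev/null
python3 g.py 457 149 140 3
```

```text
ft_force: [-1.0, 0.3, 0.4]
grip_width: 80.7
t 9.55 pos [ 551.5 -373.7  161.2] yaw 3.0 tilt 0.2 w 85.4 F [0.3 0.5 0.3] j6 0.92
rotvec tool [ 0.1  0.1 -0. ]
shift tool [526.9 -67.3  19.8]
```

```bash
python3 -m creep '[[100,15,-2,0,0,0,0],[100,30,-4,0,0,0,0],[100,40,-5,1,0,0,0],[100,40,-5,1,0,0,0],[100,40,-5,1,0,0,0],[100,40,-5,1,0,0,0],[100,40,-5,1,0,0,0],[100,40,-5,1,0,0,0],[100,40,-5,1,0,0,0],[100,40,-5,1,0,0,0]]' >/dev/null
python3 g.py 457 149 140 3
python3 - <<'E'
from h import *
s=ctrl.read_camera("scene"); t=ctrl.read_camera("top"); crop(s,90,120,210,230,3.3,"r3.png"); crop(t,330,120,450,230,3.3,"r3t.png")
cv2.imwrite("pics/r3.png",np.hstack([cv2.imread("pics/r3.png"),cv2.imread("pics/r3t.png")]))
E
```

```text
t 10.55 pos [474.9   4.7 143.1] yaw 2.6 tilt 0.5 w 85.4 F [1.1 0.3 0.9] j6 1.53
rotvec tool [-0.5 -0.2 -0.4]
shift tool [145.  -11.3   3.6]
```

View pics/r3.png

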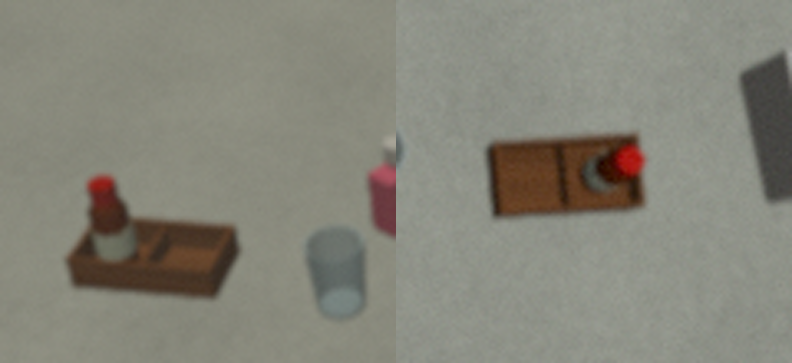

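Red stands upright in its bay (cap at (628,160), base in the right bay). Next is amber_blue.

```bash
python3 -m creep '[[100,35,-3,0,0,0,0],[100,35,-3,1,0,0,0],[100,35,-3,1,0,0,0],[100,25,-2,1,0,0,0],[100,12,0,1,0,0,0],[100,0,0,0,0,0,0]]' >/dev/null
python3 g.py 457 149 100 3
```

```text
t 11.25 pos [449.  152.3 134.9] yaw 3.0 tilt 1.0 w 85.1 F [-0.5  0.6 -0.9] j6 1.84
rotvec tool [-0.9 -0.1  0. ]
shift tool [-3.8  8.4 34.7]
```

```bash
python3 -m creep '[[100,-3.5,8,10,-0.9,0,0],[100,0,0,12,0,0,0],[100,0,0,10,0,0,0],[100,0,0,0,0,0,0]]' >/dev/null
python3 g.py 457 149 29 3
```

```text
t 11.65 pos [456.1 145.6 100. ] yaw 2.9 tilt 0.2 w 85.7 F [-0.4  0.6  1.2] j6 1.83
rotvec tool [-0.2  0.  -0.1]
shift tool [ 3.4  1.3 71. ]
```

```bash
python3 -m creep '[[100,3.4,1,10,0,0,0],[100,0,0,12,0,0,0],[100,0,0,12,0,0,0],[100,0,0,10,0,0,0],[100,0,0,6,0,0,0],[100,0,0,0,0,0,0]]' >/dev/null
python3 g.py 457 149 29 3
```

```text
t 12.25 pos [456.4 148.2  45.2] yaw 2.8 tilt 0.3 w 85.4 F [-0.2  0.6 -0.5] j6 1.84
rotvec tool [-0.3  0.1 -0.2]
shift tool [ 0.7  0.8 16.2]
```

```bash
python3 -m creep '[[100,0.7,0.8,7,-0.3,0,0],[100,0,0,7,0,0,0],[100,0,0,4,0,0,0],[100,0,0,0,0,0,0]]' >/dev/null
python3 g.py 457 149 29 3
python3 -m creep '[[30,0,0,0,0,0,0],[20,0,0,0,0,0,0],[20,0,0,0,0,0,0],[20,0,0,0,0,0,0],[20,0,0,0,0,0,0],[20,0,0,0,0,0,0],[20,0,0,0,0,0,0]]' 40 >/dev/null
python3 g.py 547.5 -313.6 140 3
```

```text
t 12.65 pos [457.8 149.3  26.3] yaw 2.8 tilt 0.1 w 85.0 F [ 0.7 -0.3 -0.5] j6 1.84
rotvec tool [ 0.1  0.  -0.2]
shift tool [-0.3 -0.8 -2.7]
t 13.35 pos [458.6 149.5  27.2] yaw 2.8 tilt 0.2 w 31.1 F [-0.2  0.7 -1.5] j6 1.84
rotvec tool [ 0.2  0.  -0.2]
shift tool [-466.9   66.7 -112.4]
```

```bash
python3 -m creep '[[10,0,0,-5,0,0,0],[10,0,0,-15,0,0,0],[10,0,0,-20,0,0,0],[10,0,0,-20,0,0,0],[10,0,0,-20,0,0,0],[10,0,0,-20,0,0,0],[10,0,0,-15,0,0,0],[10,0,0,0,0,0,0]]' >/dev/null
python3 -m creep '[[10,-12,2,0,0,0,0],[10,-25,4,0,0,0,0],[10,-35,5,0,0,0,0],[10,-35,5,0,0,0,0],[10,-35,5,0,0,0,0],[10,-35,5,0,0,0,0],[10,-35,5,0,0,0,0],[10,-35,5,0,0,0,0],[10,-35,5,0,0,0,0],[10,-35,5,0,0,0,0]]' >/dev/null
python3 g.py 547.5 -313.6 140 3
```

```text
t 15.15 pos [ 513.4 -179.8  137.9] yaw 3.2 tilt 0.6 w 30.6 F [ 0.5  0.2 -0.1] j6 1.18
rotvec tool [-0.6  0.   0.2]
shift tool [-135.5   26.6   -2.3]
```

```bash
python3 -m creep '[[10,-30,6,-1,0,0,0],[10,-30,6,-1,0,0,0],[10,-30,6,0,0,0,0],[10,-25,6,0,0,0,0],[10,-12,2,0,0,0,0],[10,0,0,0,0,0,0]]' >/dev/null
python3 g.py 547.5 -313.6 80 3
```

```text
t 15.75 pos [ 539.6 -318.2  130.5] yaw 2.7 tilt 1.3 w 30.7 F [-0.2  0.5 -1.2] j6 1.0
rotvec tool [-1.3 -0.2 -0.3]
shift tool [ 4.1  9.2 50.3]
```

```bash
python3 -m creep '[[10,4,8,10,-1.3,-0.2,-0.3],[10,0,0,12,0,0,0],[10,0,0,12,0,0,0],[10,0,0,10,0,0,0],[10,0,0,5,0,0,0],[10,0,0,0,0,0,0]]' >/dev/null
python3 g.py 547.5 -313.6 32 3
```

```text
t 16.35 pos [ 543.4 -309.4   75.6] yaw 3.1 tilt 0.4 w 30.8 F [0.1 0.7 0.3] j6 1.0
rotvec tool [-0.3 -0.2  0.1]
shift tool [-4.6  4.1 43.6]
```

```bash
python3 -m creep '[[10,-4.5,4,8,-0.3,-0.2,0],[10,0,0,10,0,0,0],[10,0,0,6,0,0,0],[10,0,0,3,0,0,0],[10,0,0,0,0,0,0]]' >/dev/null
python3 g.py 547.5 -313.6 32 3
```

```text
t 16.85 pos [ 548.6 -314.3   46.8] yaw 3.1 tilt 0.1 w 30.9 F [ 0.4 -0.4 -0.2] j6 1.0
rotvec tool [0.1 0.  0.1]
shift tool [ 0.8 -1.1 14.8]
```

```bash
python3 -m creep '[[10,0.8,-1,5,0,0,0],[10,0,0,4,0,0,0],[10,0,0,3,0,0,0],[10,0,0,2,0,0,0],[10,0,0,0,0,0,0]]' >/dev/null
python3 g.py 547.5 -313.6 31.5 3
python3 -m creep '[[10,0,0,0.6,0,0,0],[10,0,0,0,0,0,0]]' | grep -E "pos|force"
```

```text
t 17.35 pos [ 547.8 -313.7   32.2] yaw 3.1 tilt 0.1 w 30.9 F [-0.5  0.5 -0.4] j6 1.0
rotvec tool [0.1 0.  0.1]
shift tool [ 0.2 -0.3  0.7]
tool_pos: [547.9, -313.8, 31.7]
ft_force: [0.2, 0.5, -1.2]
```

```bash
for i in 1 2; do python3 -m creep '[[10,0,0,0.8,0,0,0],[10,0,0,0,0,0,0]]' | grep -E "pos|force"; done
```

```text
tool_pos: [548.3, -314.0, 31.2]
ft_force: [-0.6, -0.0, -0.5]
tool_pos: [548.6, -314.2, 31.2]
ft_force: [-0.1, 0.4, -0.6]
```

```bash
python3 -m creep '[[45,0,0,0,0,0,0],[55,0,0,0,0,0,0],[70,0,0,0,0,0,0],[80,0,0,0,0,0,0],[100,0,0,0,0,0,0]]' | tail -2
python3 -m creep '[[100,0,0,-10,0,0,0],[100,0,0,-20,0,0,0],[100,0,0,-25,0,0,0],[100,0,0,-25,0,0,0],[100,0,0,-25,0,0,0],[100,0,0,-12,0,0,0],[100,0,0,0,0,0,0]]' >/dev/null
python3 -m creep '[[100,15,-3,0,0,0,0],[100,30,-7,0,0,0,0],[100,35,-9,0,0,0,0],[100,35,-9,0,0,0,0],[100,35,-9,0,0,0,0],[100,35,-9,0,0,0,0],[100,35,-9,0,0,0,0],[100,35,-9,0,0,0,0],[100,30,-8,0,0,0,0],[100,15,-5,0,0,0,0]]' >/dev/null
python3 g.py 467 2 100 3
python3 - <<'E'
from h import *
s=ctrl.read_camera("scene"); t=ctrl.read_camera("top"); crop(s,90,120,210,230,3.3,"r4.png"); crop(t,330,120,450,230,3.3,"r4t.png")
cv2.imwrite("pics/r4.png",np.hstack([cv2.imread("pics/r4.png"),cv2.imread("pics/r4t.png")]))
E
```

```text
ft_force: [0.1, -0.5, -0.3]
grip_width: 80.9
t 20.15 pos [438.4  -1.8 141.7] yaw 3.0 tilt 0.9 w 85.5 F [-1.2 -0.9  0.8] j6 1.51
rotvec tool [-0.9 -0.4 -0. ]
shift tool [ 2.1 29.3 41.3]
```

View pics/r4.png

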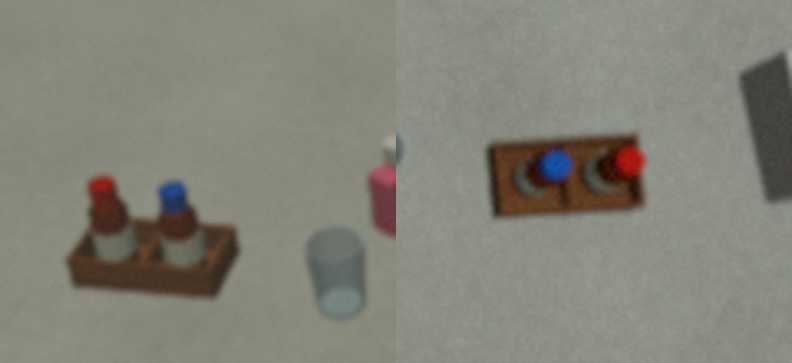

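Both ambers stand upright in their bays (caps at (555,165) and (628,160)). Next is green_white, turning to the steel tray's yaw (-15°).

```bash
python3 -m creep '[[100,2,14,5,-0.9,-0.4,0],[100,0,15,5,0,0,0],[100,0,0,5,0,0,6],[100,0,0,8,0,0,6],[100,0,0,5,0,0,6],[100,0,0,0,0,0,0]]' >/dev/null
python3 g.py 467 2 100 -15
```

```text
t 20.85 pos [ 4.715e+02 -4.000e-01  1.075e+02] yaw -15.8 tilt 0.3 w 85.3 F [ 0.2 -0.1 -0. ] j6 1.85
rotvec tool [ 0.2  0.1 -0.8]
shift tool [ 1.2 -5.   7.5]
```

```bash
python3 -m creep '[[100,1,-5,10,0,0,-0.8],[100,0,0,12,0,0,0],[100,0,0,14,0,0,0],[100,0,0,14,0,0,0],[100,0,0,8,0,0,0],[100,0,0,3,0,0,0],[100,0,0,0,0,0,0]]' >/dev/null
python3 g.py 467 2 29 -15
```

```text
t 21.55 pos [467.    0.5  40.7] yaw -14.2 tilt 0.3 w 85.3 F [-0.3 -0.3  0.2] j6 1.82
rotvec tool [0.2 0.2 0.8]
shift tool [ 1.5 -0.4 11.7]
```

```bash
python3 -m creep '[[100,1.3,0,6,0,0,0.8],[100,0,0,4,0,0,0],[100,0,0,2,0,0,0],[100,0,0,0,0,0,0],[30,0,0,0,0,0,0],[20,0,0,0,0,0,0],[20,0,0,0,0,0,0],[20,0,0,0,0,0,0],[20,0,0,0,0,0,0],[20,0,0,0,0,0,0]]' 40 >/dev/null
python3 -m creep '[[15,0,0,0,0,0,0],[10,0,0,0,0,0,0]]' >/dev/null
python3 g.py 467 2 29 -15
python3 -m creep '[[10,0,0,-5,0,0,0],[10,0,0,-15,0,0,0],[10,0,0,-20,0,0,0],[10,0,0,-20,0,0,0],[10,0,0,-20,0,0,0],[10,0,0,-18,0,0,0],[10,0,0,-10,0,0,0],[10,0,0,0,0,0,0]]' >/dev/null
python3 g.py 623.9 -28.1 130 -15
```

```text
t 22.75 pos [469.2   1.9  29.7] yaw -15.0 tilt 0.5 w 30.4 F [ 0.1 -0.2 -0.4] j6 1.84
rotvec tool [ 0.4  0.1 -0. ]
shift tool [-0.5 -2.2  0.7]
t 23.55 pos [466.9   2.2 142.5] yaw -15.0 tilt 0.3 w 30.9 F [ 0.5 -0.1 -1.5] j6 1.84
rotvec tool [ 0.3  0.1 -0. ]
shift tool [ 11.5 159.4  13.3]
```

```bash
python3 -m creep '[[10,1,10,0,0.3,0,0],[10,1,22,0,0,0,0],[10,2,28,1,0,0,0],[10,2,28,1,0,0,0],[10,2,28,1,0,0,0],[10,2,22,1,0,0,0],[10,1,12,1,0,0,0],[10,0,5,0,0,0,0],[10,0,0,0,0,0,0]]' >/dev/null
python3 g.py 623.9 -28.1 80 -15
```

```text
t 24.45 pos [624.8 -29.6 124.8] yaw -15.0 tilt 0.8 w 31.0 F [ 0.1  0.2 -1.2] j6 1.79
rotvec tool [-0.7  0.3 -0. ]
shift tool [ 1.5 -0.7 44.8]
```

```bash
python3 -m creep '[[10,1.5,0,10,-0.7,0.3,0],[10,0,0,12,0,0,0],[10,0,0,10,0,0,0],[10,0,0,6,0,0,0],[10,0,0,0,0,0,0]]' >/dev/null
python3 g.py 623.9 -28.1 34 -15
```

```text
t 24.95 pos [621.9 -27.9  82.5] yaw -15.0 tilt 0.3 w 30.6 F [ 0.4  0.1 -1.1] j6 1.79
rotvec tool [-0.3  0.1 -0. ]
shift tool [ 0.4  2.3 48.5]
```

```bash
python3 -m creep '[[10,0.4,3,8,-0.3,0,0],[10,0,0,10,0,0,0],[10,0,0,8,0,0,0],[10,0,0,5,0,0,0],[10,0,0,2,0,0,0],[10,0,0,0,0,0,0]]' >/dev/null
python3 g.py 623.9 -28.1 34 -15
```

```text
t 25.55 pos [625.3 -28.3  46.9] yaw -15.0 tilt 0.1 w 30.7 F [-0.2 -0.5 -0.4] j6 1.79
rotvec tool [ 0.   0.1 -0. ]
shift tool [-0.1 -1.5 12.9]
```

```bash
python3 -m creep '[[10,0,-1.3,5,0,0,0],[10,0,0,4,0,0,0],[10,0,0,2.5,0,0,0],[10,0,0,1,0,0,0],[10,0,0,0,0,0,0]]' >/dev/null
python3 g.py 623.9 -28.1 34 -15
python3 -m creep '[[10,0,0,0.8,0,0,0],[10,0,0,0,0,0,0]]' | grep -E "pos|force"
python3 -m creep '[[10,0,0,0.8,0,0,0],[10,0,0,0,0,0,0]]' | grep -E "pos|force"
```

```text
t 26.05 pos [624.6 -28.   34.1] yaw -15.0 tilt 0.1 w 30.7 F [-0.7 -0.2 -1.4] j6 1.79
rotvec tool [ 0.1  0.  -0. ]
shift tool [-0.2 -0.6  0.1]
tool_pos: [625.0, -28.0, 34.0]
ft_force: [0.6, -1.0, -1.0]
tool_pos: [625.3, -28.0, 33.9]
ft_force: [-0.3, -0.9, -0.5]
```

```bash
python3 -m creep '[[45,0,0,0,0,0,0],[55,0,0,0,0,0,0],[70,0,0,0,0,0,0],[80,0,0,0,0,0,0],[100,0,0,0,0,0,0]]' | tail -2
python3 -m creep '[[100,0,0,-10,0,0,0],[100,0,0,-20,0,0,0],[100,0,0,-25,0,0,0],[100,0,0,-25,0,0,0],[100,0,0,-25,0,0,0],[100,0,0,-12,0,0,0],[100,0,0,0,0,0,0]]' >/dev/null
python3 g.py 389 307 130 -15
```

```text
ft_force: [-0.1, -0.3, -0.1]
grip_width: 80.8
t 27.65 pos [624.8 -27.9 157.9] yaw -15.0 tilt 0.2 w 85.9 F [-0.2 -0.5 -1.2] j6 1.79
rotvec tool [ 0.2  0.  -0. ]
shift tool [ 262.4 -314.6   26.7]
```

```bash
python3 -m creep '[[100,12,-15,0,0,0,0],[100,22,-27,0,0,0,0],[100,28,-33,0,0,0,0],[100,28,-33,0,0,0,0],[100,28,-33,0,0,0,0],[100,28,-33,0,0,0,0],[100,28,-33,0,0,0,0],[100,28,-33,0,0,0,0],[100,25,-30,1,0,0,0],[100,15,-20,1,0,0,0]]' >/dev/null
python3 -m creep '[[100,8,-10,0,0,0,0],[100,0,0,0,0,0,0]]' >/dev/null
python3 g.py 389 307 110 -15
python3 - <<'E'
from h import *
s=ctrl.read_camera("scene"); t=ctrl.read_camera("top"); crop(s,200,180,320,290,3.3,"r5.png"); crop(t,200,90,320,200,3.3,"r5t.png")
cv2.imwrite("pics/r5.png",np.hstack([cv2.imread("pics/r5.png"),cv2.imread("pics/r5t.png")]))
E
```

```text
t 28.85 pos [372.9 302.9 139.9] yaw -14.9 tilt 1.1 w 85.2 F [-0.7  0.2  0.2] j6 2.51
rotvec tool [-0.9  0.7  0.1]
shift tool [ 8.4 15.  29.5]
```

View pics/r5.png

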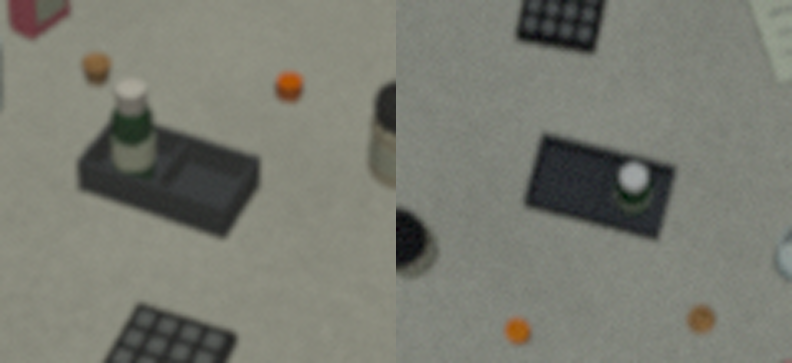

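White stands upright in the right bay of the steel tray (cap (633,178)). Now green_black.

```bash
python3 -m creep '[[100,5,8,10,-0.9,0.7,0],[100,3,6,12,0,0,0],[100,0,0,8,0,0,0],[100,0,0,0,0,0,0]]' >/dev/null
python3 g.py 389 307 29 -15
```

```text
t 29.35 pos [390.8 302.7 107.2] yaw -15.3 tilt 0.1 w 85.5 F [ 0.1 -0.1 -0.6] j6 2.5
rotvec tool [-0.   0.1 -0.3]
shift tool [ 3.8 -2.8 78.2]
```

```bash
python3 -m creep '[[100,4,-2.5,10,0,0,0],[100,0,0,12,0,0,0],[100,0,0,14,0,0,0],[100,0,0,12,0,0,0],[100,0,0,8,0,0,0],[100,0,0,3,0,0,0],[100,0,0,0,0,0,0]]' >/dev/null
python3 g.py 389 307 29 -15
```

```text
t 30.05 pos [388.8 306.5  42.7] yaw -15.3 tilt 0.2 w 85.2 F [-0.2 -0.1  1. ] j6 2.51
rotvec tool [-0.1  0.2 -0.3]
shift tool [ 0.6  0.1 13.7]
```

```bash
python3 -m creep '[[100,0.5,0,6,0,0,0],[100,0,0,4,0,0,0],[100,0,0,2,0,0,0],[100,0,0,0,0,0,0]]'  >/dev/null
python3 g.py 389 307 29 -15
python3 -m creep '[[30,0,0,0,0,0,0],[20,0,0,0,0,0,0],[20,0,0,0,0,0,0],[20,0,0,0,0,0,0],[20,0,0,0,0,0,0],[20,0,0,0,0,0,0],[15,0,0,0,0,0,0],[10,0,0,0,0,0,0]]' 40 >/dev/null
python3 g.py 389 307 29 -15
python3 -m creep '[[10,0,0,-5,0,0,0],[10,0,0,-15,0,0,0],[10,0,0,-20,0,0,0],[10,0,0,-20,0,0,0],[10,0,0,-20,0,0,0],[10,0,0,-18,0,0,0],[10,0,0,-10,0,0,0],[10,0,0,0,0,0,0]]' >/dev/null
python3 g.py 639.5 29.8 140 -15
```

```text
t 30.45 pos [389.8 307.8  30.7] yaw -15.3 tilt 0.1 w 85.5 F [ 0.2  0.2 -0.1] j6 2.51
rotvec tool [-0.   0.1 -0.3]
shift tool [-0.9 -0.5  1.7]
t 31.25 pos [390.2 308.1  31.5] yaw -15.3 tilt 0.0 w 31.3 F [-0.5  0.2  0.6] j6 2.51
rotvec tool [-0.   0.  -0.3]
shift tool [-1.4 -0.9  2.5]
t 32.05 pos [389.2 307.3 144.4] yaw -15.3 tilt 0.2 w 30.9 F [ 0.1 -0.2 -0.8] j6 2.51
rotvec tool [-0.1  0.2 -0.3]
shift tool [-201.4  314.8    4.5]
```

```bash
python3 -m creep '[[10,-8,12,0,0,0,0],[10,-16,25,0,0,0,0],[10,-22,35,0,0,0,0],[10,-22,35,0,0,0,0],[10,-22,35,0,0,0,0],[10,-22,35,0,0,0,0],[10,-22,35,0,0,0,0],[10,-22,35,0,0,0,0],[10,-20,30,0,0,0,0],[10,-10,16,0,0,0,0]]' >/dev/null
python3 -m creep '[[10,-5,8,0,0,0,0],[10,0,0,0,0,0,0]]' >/dev/null
python3 g.py 639.5 29.8 90 -15
```

```text
t 33.25 pos [634.8  21.9 129.5] yaw -15.3 tilt 1.1 w 31.0 F [-0.5 -0.3 -0.8] j6 1.88
rotvec tool [-0.9  0.8 -0.3]
shift tool [ 9.4  3.1 39.3]
```

```bash
python3 -m creep '[[10,9,3,5,-0.9,0.8,-0.3],[10,0,0,10,0,0,0],[10,0,0,10,0,0,0],[10,0,0,6,0,0,0],[10,0,0,0,0,0,0]]' >/dev/null
python3 g.py 639.5 29.8 36 -15
```

```text
t 33.75 pos [635.4  31.6  93.8] yaw -14.9 tilt 0.3 w 30.8 F [-0.8  0.9 -0.6] j6 1.88
rotvec tool [-0.3  0.   0.1]
shift tool [-0.6  4.8 57.8]
```

```bash
python3 -m creep '[[10,-0.6,6,8,-0.3,0,0],[10,0,0,12,0,0,0],[10,0,0,12,0,0,0],[10,0,0,6,0,0,0],[10,0,0,3,0,0,0],[10,0,0,0,0,0,0]]' >/dev/null
python3 g.py 639.5 29.8 36 -15
```

```text
t 34.35 pos [640.9  29.5  48.6] yaw -14.8 tilt 0.1 w 30.9 F [-0.  -0.6 -1.2] j6 1.88
rotvec tool [-0.   0.1  0.2]
shift tool [-0.1 -1.4 12.6]
```

```bash
python3 -m creep '[[10,0,-1.3,5,0,0,0],[10,0,0,4,0,0,0],[10,0,0,2.5,0,0,0],[10,0,0,1,0,0,0],[10,0,0,0,0,0,0]]' >/dev/null
python3 g.py 639.5 29.8 36 -15
python3 -m creep '[[10,0,0,0.8,0,0,0],[10,0,0,0,0,0,0]]' | grep -E "pos|force"
python3 -m creep '[[10,0,0,0.8,0,0,0],[10,0,0,0,0,0,0]]' | grep -E "pos|force"
```

```text
t 34.85 pos [640.3  29.8  36. ] yaw -14.8 tilt 0.1 w 30.8 F [-0.1  0.4  0.6] j6 1.88
rotvec tool [0.  0.  0.2]
shift tool [-0.2 -0.8 -0. ]
tool_pos: [640.7, 29.9, 35.7]
ft_force: [-0.1, -0.0, -1.0]
tool_pos: [641.1, 29.9, 35.7]
ft_force: [0.8, 1.0, -0.6]
```

```bash
python3 -m creep '[[45,0,0,0,0,0,0],[55,0,0,0,0,0,0],[70,0,0,0,0,0,0],[80,0,0,0,0,0,0],[100,0,0,0,0,0,0]]' | tail -2
python3 -m creep '[[100,0,0,-10,0,0,0],[100,0,0,-20,0,0,0],[100,0,0,-25,0,0,0],[100,0,0,-25,0,0,0],[100,0,0,-25,0,0,0],[100,0,0,-12,0,0,0],[100,0,0,0,0,0,0]]' >/dev/null
python3 -m creep '[[100,0,0,0,0,0,-8.5],[100,0,0,0,0,0,-8.5],[100,0,0,0,0,0,-8.5],[100,0,0,0,0,0,-8.5],[100,0,0,0,0,0,-8.5],[100,0,0,0,0,0,-8.5],[100,0,0,0,0,0,-8.5],[100,0,0,0,0,0,-8.5],[100,0,0,0,0,0,-8.5],[100,0,0,0,0,0,0]]' >/dev/null
python3 g.py 443 -157.5 130 62
python3 - <<'E'
from h import *
s=ctrl.read_camera("scene"); t=ctrl.read_camera("top"); crop(s,170,130,290,240,3.3,"r6.png"); crop(t,290,180,350,235,6.6,"r6t.png")
cv2.imwrite("pics/r6.png",np.hstack([cv2.imread("pics/r6.png"),cv2.imread("pics/r6t.png")]))
E
```

```text
ft_force: [-0.2, -0.4, 0.2]
grip_width: 80.7
t 37.45 pos [634.4  29.6 147.5] yaw 62.8 tilt 0.7 w 85.4 F [-0.7  0.2 -0.2] j6 0.52
rotvec tool [-0.4 -0.6  0.8]
shift tool [  84.5 -253.8   20.2]
```

View pics/r6.png

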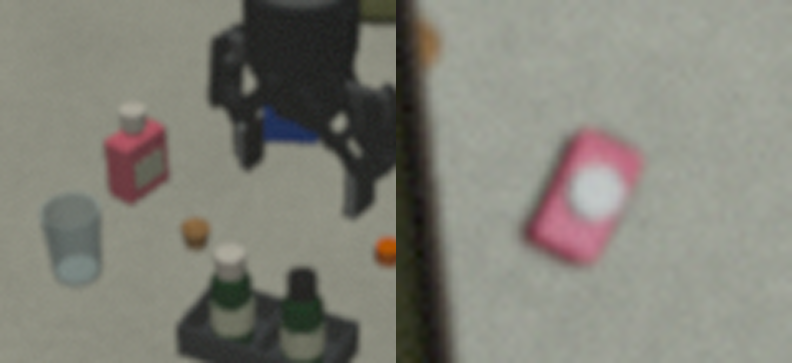

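Both greens stand upright in the steel tray (caps (230,260) and (302,285)). The pink flask is untouched, with its thin axis at about 61.5°.

```bash
python3 -m creep '[[100,5,-15,0,0,0,0],[100,10,-28,0,0,0,0],[100,11,-34,0,0,0,0],[100,11,-34,0,0,0,0],[100,11,-34,0,0,0,0],[100,11,-34,0,0,0,0],[100,11,-34,0,0,0,0],[100,8,-25,0,0,0,0],[100,4,-12,0,0,0,0],[100,0,0,0,0,0,0]]' >/dev/null
python3 g.py 443 -157.5 105 61.5
```

```text
t 38.55 pos [ 437.2 -157.   146.9] yaw 61.0 tilt 0.7 w 85.4 F [ 0.7 -0.2  0.4] j6 0.17
rotvec tool [-0.4 -0.6 -0.5]
shift tool [-5.7  2.7 41.8]
```

```bash
python3 -m creep '[[100,-5,2.5,10,-0.4,-0.6,-0.5],[100,0,0,14,0,0,0],[100,0,0,12,0,0,0],[100,0,0,6,0,0,0],[100,0,0,0,0,0,0]]' >/dev/null
python3 g.py 443 -157.5 29 61.5
```

```text
t 39.05 pos [ 448.5 -154.9  104.2] yaw 61.3 tilt 0.3 w 85.5 F [ 0.   0.5 -1.4] j6 0.17
rotvec tool [ 0.2  0.2 -0.2]
shift tool [ 3.9 -5.2 75.1]
```

```bash
python3 -m creep '[[100,4,-5,10,0.2,0.2,0],[100,0,0,14,0,0,0],[100,0,0,14,0,0,0],[100,0,0,10,0,0,0],[100,0,0,5,0,0,0],[100,0,0,0,0,0,0]]' >/dev/null
python3 g.py 443 -157.5 29 61.5
```

```text
t 39.65 pos [ 444.1 -157.2   49.3] yaw 61.3 tilt 0.1 w 85.8 F [ 0.3  1.3 -0. ] j6 0.16
rotvec tool [-0.   0.1 -0.2]
shift tool [ 0.8 -0.8 20.3]
```

```bash
python3 -m creep '[[100,0.8,-0.8,7,0,0,0],[100,0,0,7,0,0,0],[100,0,0,5,0,0,0],[100,0,0,0,0,0,0]]'  >/dev/null
python3 g.py 443 -157.5 29 61.5
python3 -m creep '[[30,0,0,0,0,0,0],[20,0,0,0,0,0,0],[20,0,0,0,0,0,0],[20,0,0,0,0,0,0],[20,0,0,0,0,0,0],[20,0,0,0,0,0,0],[15,0,0,0,0,0,0],[10,0,0,0,0,0,0]]' 40 >/dev/null
python3 g.py 443 -157.5 29 61.5
python3 -m creep '[[10,0,0,-5,0,0,0],[10,0,0,-15,0,0,0],[10,0,0,-20,0,0,0],[10,0,0,-20,0,0,0],[10,0,0,-20,0,0,0],[10,0,0,-18,0,0,0],[10,0,0,-10,0,0,0],[10,0,0,0,0,0,0]]' >/dev/null
python3 g.py 562 353.8 140 -2
```

```text
t 40.05 pos [ 443.8 -157.9   29.7] yaw 61.3 tilt 0.3 w 85.3 F [-0.8 -0.1 -0.8] j6 0.16
rotvec tool [ 0.   0.3 -0.2]
shift tool [ 0.9 -0.   0.7]
t 40.85 pos [ 444.4 -158.1   30.4] yaw 61.3 tilt 0.3 w 29.4 F [-0.4 -0.1 -0.7] j6 0.16
rotvec tool [ 0.   0.3 -0.2]
shift tool [ 1.5 -0.1  1.4]
t 41.65 pos [ 442.7 -157.5  143.6] yaw 61.3 tilt 0.2 w 29.3 F [-0.2 -0.9 -0.1] j6 0.16
rotvec tool [ 0.1  0.2 63.3]
shift tool [140.6 505.8   3.2]
```

```bash
python3 -m creep '[[10,0,0,0,0,0,4],[10,0,0,0,0,0,7.5],[10,0,0,0,0,0,7.5],[10,0,0,0,0,0,7.5],[10,0,0,0,0,0,7.5],[10,0,0,0,0,0,7.5],[10,0,0,0,0,0,7.5],[10,0,0,0,0,0,7.5],[10,0,0,0,0,0,6],[10,0,0,0,0,0,0]]' >/dev/null
python3 g.py 562 353.8 140 -2
```

```text
t 42.65 pos [ 437.5 -155.6  134.8] yaw -3.7 tilt 0.5 w 29.4 F [0.4 0.3 0.2] j6 1.29
rotvec tool [-0.5 -0.1 -1.7]
shift tool [516.4  91.2  -5. ]
```

```bash
python3 -m creep '[[10,12,2,-3,-0.5,0,-1.7],[10,25,4,-2,0,0,0],[10,36,6,0,0,0,0],[10,36,6,0,0,0,0],[10,36,6,0,0,0,0],[10,36,6,0,0,0,0],[10,36,6,0,0,0,0],[10,36,6,0,0,0,0],[10,36,6,0,0,0,0],[10,36,6,0,0,0,0]]' >/dev/null
python3 g.py 562 353.8 140 -2
```

```text
t 43.65 pos [496.8 183.7 139.8] yaw -0.2 tilt 0.3 w 29.2 F [ 0.5  0.1 -1.3] j6 1.93
rotvec tool [ 0.1 -0.3  1.8]
shift tool [170.4  64.4   0.8]
```

```bash
python3 -m creep '[[10,33,12,0,0,0,1],[10,33,12,0,0,0,0],[10,33,12,0,0,0,0],[10,30,12,0,0,0,0],[10,20,8,0,0,0,0],[10,10,4,0,0,0,0],[10,0,0,0,0,0,0]]' >/dev/null
python3 g.py 562 353.8 90 -2
```

```text
t 44.35 pos [554.5 359.5 139.1] yaw 0.6 tilt 0.5 w 29.4 F [ 0.  -0.5 -1.1] j6 2.13
rotvec tool [ 0.  -0.5  2.6]
shift tool [-6.2  7.4 49. ]
```

```bash
python3 -m creep '[[10,-6,7,8,0,-0.5,2.6],[10,0,0,12,0,0,0],[10,0,0,12,0,0,0],[10,0,0,10,0,0,0],[10,0,0,4,0,0,0],[10,0,0,0,0,0,0]]' >/dev/null
python3 g.py 562 353.8 35 -2
python3 - <<'E'
from h import *
s=ctrl.read_camera("scene"); t=ctrl.read_camera("top"); crop(s,340,150,460,260,3.3,"r7.png"); crop(t,90,120,210,230,3.3,"r7t.png")
cv2.imwrite("pics/r7.png",np.hstack([cv2.imread("pics/r7.png"),cv2.imread("pics/r7t.png")]))
E
```

```text
t 44.95 pos [558.  350.   89.1] yaw -1.8 tilt 0.2 w 29.5 F [-0.2  0.1 -0.7] j6 2.16
rotvec tool [-0.2  0.1  0.2]
shift tool [ 4.1  4.1 54. ]
```

View pics/r7.png

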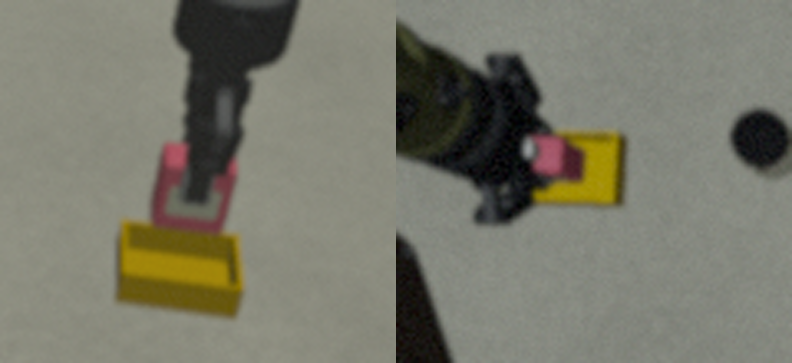

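The flask is held square above the yellow tray (bay around (580,170)). Lowering.

```bash
python3 -m creep '[[10,4,4,8,0,0,0],[10,0,0,12,0,0,0],[10,0,0,10,0,0,0],[10,0,0,6,0,0,0],[10,0,0,3,0,0,0],[10,0,0,0,0,0,0]]' >/dev/null
python3 g.py 562 353.8 35 -2
```

```text
t 45.65 pos [563.6 355.2  48.1] yaw -1.8 tilt 0.1 w 29.3 F [-0.3 -0.5 -0.9] j6 2.16
rotvec tool [-0.1  0.1  0.2]
shift tool [-1.5 -1.5 13.1]
```

```bash
python3 -m creep '[[10,-1.3,-1.3,5,0,0,0],[10,0,0,4,0,0,0],[10,0,0,2.5,0,0,0],[10,0,0,1,0,0,0],[10,0,0,0,0,0,0]]' >/dev/null
python3 g.py 562 353.8 34.5 -2
python3 -m creep '[[10,0,0,0.8,0,0,0],[10,0,0,0,0,0,0]]' | grep -E "pos|force"
python3 -m creep '[[10,0,0,0.8,0,0,0],[10,0,0,0,0,0,0]]' | grep -E "pos|force"
```

```text
t 46.15 pos [562.4 354.   35.1] yaw -1.8 tilt 0.0 w 29.3 F [ 0.2 -0.5  0.2] j6 2.16
rotvec tool [-0.   0.   0.2]
shift tool [-0.2 -0.4  0.6]
tool_pos: [562.6, 354.1, 34.6]
ft_force: [0.9, -0.4, 0.2]
tool_pos: [563.0, 354.4, 34.5]
ft_force: [0.1, -0.1, -0.5]
```

```bash
python3 -m creep '[[45,0,0,0,0,0,0],[55,0,0,0,0,0,0],[70,0,0,0,0,0,0],[80,0,0,0,0,0,0],[100,0,0,0,0,0,0]]' | tail -2
python3 -m creep '[[100,0,0,-10,0,0,0],[100,0,0,-20,0,0,0],[100,0,0,-25,0,0,0],[100,0,0,-25,0,0,0],[100,0,0,-25,0,0,0],[100,0,0,-12,0,0,0],[100,0,0,0,0,0,0]]' >/dev/null
python3 -m creep '[[100,0,-20,-10,0,0,0],[100,0,-35,-5,0,0,0],[100,0,-40,0,0,0,0],[100,0,-35,0,0,0,0],[100,0,-20,0,0,0,0],[100,0,0,0,0,0,0],[100,0,0,0,0,0,0]]' >/dev/null
python3 - <<'E'
from h import *
s=ctrl.read_camera("scene"); t=ctrl.read_camera("top"); crop(s,100,125,430,260,2.4,"r8.png"); crop(t,100,110,430,225,2.4,"r8t.png")
cv2.imwrite("pics/r8.png",np.vstack([cv2.imread("pics/r8.png"),cv2.imread("pics/r8t.png")]))
print(ctrl.get_obs()["time_s"])
E
```

```text
ft_force: [0.5, -0.5, 0.0]
grip_width: 81.0
48.55
```

View pics/r8.png

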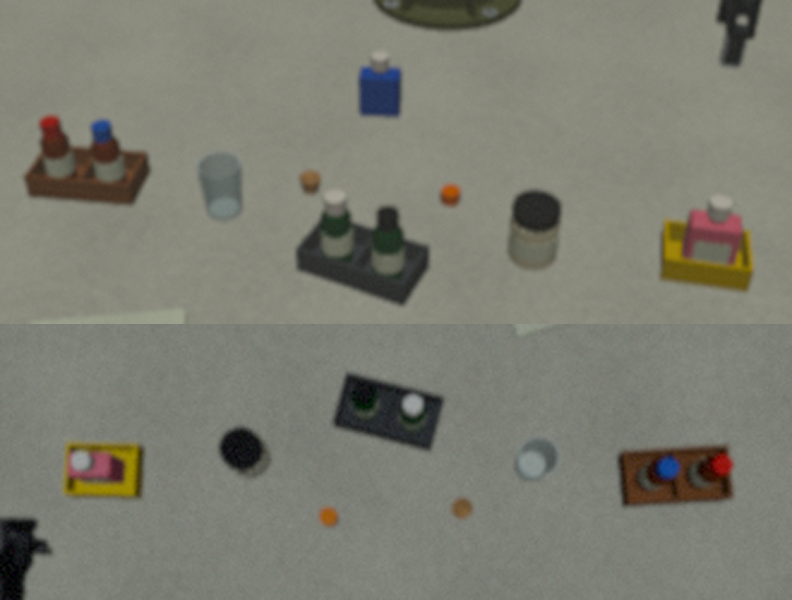

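All five stand upright in their bays. The beaker (530,460) and jar (242,448) are where they were, and the gripper is clear.

```bash
python3 -c "
from rig import ctrl; print(ctrl.job_done())"
```

```text
the job is handed in; nothing more can be done
None
```

All five samples are sorted and the job is handed in, at about 49 s of the 128 s allowed. I placed amber_red and then amber_blue in the wooden rack. Only after both were in did I place green_white and then green_black in the steel tray, and the pink flask last in the yellow tray.

- **Final pictures:** both cameras show all five upright, one to a bay. The beaker, cream jar and blue look-alike flask appear where they started, and the gripper is open and clear.
- **Forces:** wrist force read about 2 N or less at every reading I took. The contact force at set-down was mostly within sensor noise, so I judged floor contact mainly by the tool height no longer dropping, which matched the expected 4 mm floor.
- **Mended on the way:** the first descent drifted about 14 mm sideways. I saw this in a picture and corrected it before gripping; later descents were slower and corrected in stages.
- **Measurement disagreement:** the two cameras' quick cap positions differed by up to about 8 mm. I used the top-view values after an overlay on both pictures fitted to about 2-3 mm, and moved green_black about 3 mm in y, to 307.

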